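Draw the pump enclosure's door tight

ROBOT

A 6-joint arm with a two-finger parallel gripper is mounted at the origin on the work surface. World frame = base frame: x ahead of the robot, y to its left, z up, the work surface at z = 0. Lengths are in mm, angles in rad, forces in N, time in s.
With the tool pointing down it reaches from about 400 to 925 mm from the base axis. Payload 12.5 kg.
Tool frame: the origin (TCP) lies midway between the tips of the shut fingers; the grasp point (between the pads) lies 19 mm behind it; z points along the fingers, y is the direction in which the jaws open and shut (so a half turn about z gives the same grasp; the last joint's range is limited). The gripper opens to 95 mm and grips with 3 to 60 N. Pads are 20 mm wide; open, the fingers measure 119 mm over their backs; the gripper's body (75 mm by 180 mm) begins 59 mm behind the grasp point.
Start: joints at [-1.356, 0.491, 1.559, -0, 1.092, -0.106], TCP at [197.102, -593.125, 214.661] pointing down, gripper open.
Joint ranges: [-3.1, 3.1], [-0.84, 2.19], [0.05, 2.79], [-1.13, 4.28], [0.06, 2.93], [-2.69, 2.69]. Speed limits (rad/s): [2.22, 2.22, 2.79, 3.14, 3.14, 3.14].

INTERFACE

Orientations are given as [roll, pitch, yaw] about the fixed x, y, z axes, in that order (R = Rz(yaw) Ry(pitch) Rx(roll)).
In Python, from cell import env, eyes, job_done, boxes_of, regions_of gives the robot as it stands.
- The arm moves only by the tool send_rows, never from a script. Its argument "plan" is text: rows parted by semicolons, each of 5 numbers parted by spaces: the shift along the tool's x, y, z in mm, then the turn about the tool's z in rad, then the finger opening in mm, from 0 to 95.1. In form: x y z roll gripper; .... A call has 1 to 8 rows; each row shifts and turns the pose as measured when the row begins, along the tool's axes as they then stand; what a row does not reach is not made up. A row lasts 1/10 s, in which the tool goes at most 50 mm and 8.59 degrees, less where a joint would pass 70% of its speed; a pose out of reach is approached as far as the arm can. A call with a gripper value outside its range is refused whole. The fingers move at their own pace and stop on an object; the grip force is fixed at half the most. Time passes only in rows, so rows that do not move let the fingers close. It gives the time, the measured TCP pose, the force and the opening at its end, in the units of the state.
- env.state(): the state, without advancing time (a new reading comes with each control period).
- eyes.read_camera(name): name is "scene" or "top"; returns a dict with "image" (400x640x3 uint8, red, green, blue), "vertical_fov" (degrees; the focal length in pixels is half the picture's height over the tangent of half this angle, whatever the lens; pixels are square), "cx", "cy" (the principal point, pixels), "k1" (the pictures are not rectified: a ray, as slopes to the right and down, at radius r is drawn at 1 + k1 r^2 times it, then the intrinsics apply), "extrinsics" (4x4, takes a point from camera to world coordinates). Camera axes: x right, y up, looking along -z (the intrinsics and any distortion apply to the point x, -y, -z); pixel columns grow to the right and rows downward; lengths in mm; the calibration is good to about 2 mm. A picture is of the moment at which its call begins. There is no depth.
- job_done(): hands the job in, once; it reports no verdict.
Trained networks look in a picture, given as the dict that the camera call returned (one of the last four; its "shot" number tells which), for a name from the list of things; names that differ only in an ending like _2 or _b are one class to them, and where a whole thing is asked for, a point or a joint stands for the part that bears it (a point fixed in the world has none). Each returns a list of dicts, best first, with "confidence" (0 to 1); they miss things now and then, are a little off and sometimes report something else, mostly with a low value. They report only what shows in the picture. A call takes as long as a camera call.
- boxes_of(target, picture): "bbox" ([left, top, width, height] in pixels, round what is visible of it).
- regions_of(target, picture): "pixels" (400x640 bool, what is visible of it) and "bbox" ([left, top, width, height] in pixels, round what is visible of it).
The state is a dict: "t": time; "joints": joint angles; "qvel": joint speeds; "tau": joint torques, N m; "eef_pos": TCP position; "tcp_rot": TCP orientation; "ft_force": force on the tool from outside, world axes, zero at the start; "moment": the same for the moment, N m; "opening": opening from 0.0 (shut) to 1.0 (fully open).
Only numpy, scipy, OpenCV 4.12 (cv2) and the standard library are available. Lean on these libraries where they do the work, as an engineer would, in place of code of your own. Each camera call takes 0.05 s, during which the arm holds its last target.

TASK

Two grey steel enclosures lie on their backs on the garage bench, doors up. The door of the larger one still stands off on its gasket: turn that door's T-handle clockwise, seen from above, all the way to its stop, so that the door is drawn tight against the frame, then let go. The smaller enclosure is already tight: leave its latch as it is.

Things in the scene. Friction and masses are not known exactly. Their poses are not given: they have to be found in the camera images.
- big_handle (a point): Centre of the T-handle's steel grip bar on the larger enclosure: bar 90 long (point x), 16 wide (y), 18 high (z), its underside 18 mm above the door; a vertical stem under its middle, through this point, is the turning axis. It stands 45 mm inside the middle of the door's free edge. From open to tight it sinks 6 mm with the door and shifts under 1 mm sideways. Turning takes about 0.3 N m.
- big_latch (a joint): Turn of that T-handle in rad, growing clockwise seen from above: 0 is open (bar nearly parallel to the hinge edge; starts lie between 0 and 0.25), 1.4 is the hard stop, tight (bar pointing straight at the hinge edge). It stays where it is left.
- small_latch (a joint): Turn of the T-handle on the smaller enclosure (180 x 160 mm in plan, body 100 mm high, same kind and size of handle, fixed to the bench), same meaning: it starts tight at 1.3 to 1.4 and is to be left alone.
- big_edge (a point): Middle of the free edge of the larger enclosure's door, on the door's top face (enclosure 260 x 240 mm in plan, body 120 mm high, fixed to the bench; hinge along the opposite 240 mm edge). x points to the hinge. Its height is 133 mm with the latch fully open (7 mm gap) and 126 mm when tight; the door sinks in proportion to the T-handle's turn; a light press does not move it.

How it is judged (in metres and radians):
At the end, for the whole second after the job is handed in: The larger enclosure's T-handle has been turned to within 10 degrees of its stop (above 1.22 rad) and rests there, its door's free edge is drawn down to below 128.5 mm (tight is 126 mm), and the smaller enclosure's latch is still above 1.12 rad (value of joint big_latch above 1.22 rad and height (world z) of big_edge below 0.1285 m and velocity of joint big_latch below 0.05 rad/s and value of joint small_latch above 1.12 rad); the robot touches nothing.
It fails at once if the smaller enclosure's latch is turned open by more than about 10 degrees (value of joint small_latch below 1.12 rad).
It also fails if it takes over 32 s, if anything falls off the work surface, if the arm or the gripper's body presses on something with over 40 N, if the wrist force passes 120 N, or if a joint passes its speed limit or range.

## Working session

There is one attempt and no reset: what is moved stays moved. The work goes in short steps, Python scripts to look and compute and a tool call to move; the robot and the scene stay as the last step left them, time stands still between calls to the robot, and variables do not carry over. Pictures are saved under pics/ and viewed, and the job is handed in when it is done.

Besides the shell and the picture viewer there is one more tool, called after ">>>" in YAML: its name, and indented under it one key for each argument. send_rows: Moves the arm, as the interface text tells. Its arguments: {"type":"object","properties":{"plan":{"type":"string"}},"required":["plan"]}

```bash
ls; mkdir -p pics
cat > h.py <<'E'
import numpy as np, cv2
from cell import env, eyes, job_done, boxes_of, regions_of
def KD(p):
    f=200/np.tan(np.radians(p["vertical_fov"])/2)
    return np.array([[f,0,p["cx"]],[0,f,p["cy"]],[0,0,1.]]),np.array([p["k1"],0,0,0,0.])
def ray(p,uv):
    K,D=KD(p); q=cv2.undistortPoints(np.array(uv,float).reshape(-1,1,2),K,D).reshape(-1,2)
    E=np.array(p["extrinsics"]); d=np.c_[q[:,0],-q[:,1],-np.ones(len(q))]@E[:3,:3].T
    return E[:3,3],d
def atz(p,uv,z):
    o,d=ray(p,uv); return o+d*((z-o[2])/d[:,2])[:,None]
def proj(p,P):
    K,D=KD(p);E=np.linalg.inv(np.array(p["extrinsics"]));c=np.array(P,float).reshape(-1,3)@E[:3,:3].T+E[:3,3]
    c=c*[1,-1,-1]; return cv2.projectPoints(c,np.zeros(3),np.zeros(3),K,D)[0].reshape(-1,2)
E
python3 - <<'E'
from h import *
for n in("scene","top"):
    p=eyes.read_camera(n); cv2.imwrite(f"pics/{n}0.png",p["image"][:,:,::-1])
    print(n,p["vertical_fov"],p["k1"],np.array(p["extrinsics"]).round(2).tolist())
    for t in("big_handle","small_latch","big_edge"):
        try:
            for r in boxes_of(t,p): print(t,r)
        except Exception as e: print(t,e)
print(env.state())
E
```

```text
pics
scene 53.345632247672285 -0.01717380942652379 [[0.37, -0.57, 0.73, 1146.17], [0.93, 0.22, -0.3, -277.39], [0.01, 0.79, 0.61, 714.53], [0.0, 0.0, 0.0, 1.0]]
big_handle {'bbox': [389.9, 184.4, 32.1, 20.3], 'confidence': 0.89}
small_latch {'bbox': [232.0, 221.7, 16.5, 28.7], 'confidence': 0.76}
big_edge {'bbox': [355.3, 178.6, 155.5, 111.8], 'confidence': 0.84}
top 42.166898660052375 -0.1598633121403297 [[-0.03, 0.99, -0.14, 429.38], [-1.0, -0.03, 0.03, -7.62], [0.02, 0.14, 0.99, 1092.1], [0.0, 0.0, 0.0, 1.0]]
big_handle {'bbox': [177.9, 200.4, 48.9, 12.6], 'confidence': 0.55}
small_latch {'bbox': [405.0, 197.4, 12.9, 45.6], 'confidence': 0.61}
big_edge {'bbox': [123.4, 88.5, 155.5, 160.5], 'confidence': 0.88}
{'t': 0.4, 'joints': array([-1.35560463e+00,  4.91014189e-01,  1.55896486e+00,  1.35648605e-05,
        1.09170810e+00, -1.05618715e-01]), 'qvel': array([-1.02934017e-03, -8.71025325e-04,  4.68622757e-04, -2.00791471e-04,
        7.74861546e-04, -8.38297915e-05]), 'tau': array([ 1.57371289e-05, -6.11917448e+01, -2.58175367e+01,  6.93093566e-02,
        4.53241635e-02, -2.76080368e-05]), 'eef_pos': array([ 197.09527908, -593.09374895,  214.56760392]), 'tcp_rot': array([-3.14149995e+00, -2.19325616e-05,  3.20804153e-01]), 'ft_force': array([ 1.51498378,  0.67880076, -0.27958641]), 'moment': array([ 0.05204298, -0.05382924,  0.02056293]), 'opening': 0.9989889055940151}
```

View pics/scene0.png

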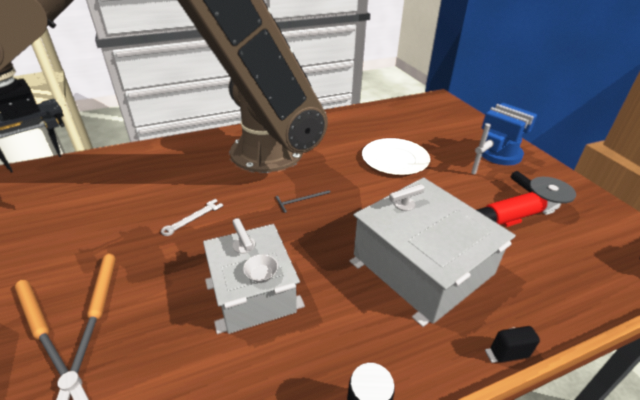

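View pics/top0.png

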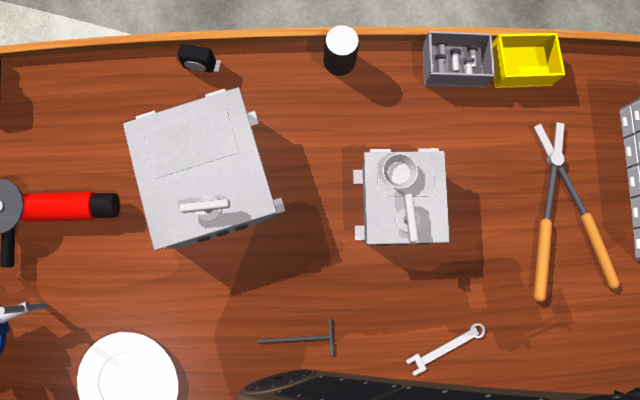

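Run:
```python
from h import *
t=cv2.imread("pics/top0.png")[60:270,100:460]; s=cv2.imread("pics/scene0.png")[150:310,200:540]
cv2.imwrite("pics/tz.png",cv2.resize(t,None,fx=2.2,fy=2.2,interpolation=2));cv2.imwrite("pics/sz.png",cv2.resize(s,None,fx=2.3,fy=2.3,interpolation=2))
for n in("top","scene"):
  p=eyes.read_camera(n)
  for tg,z in(("big_handle",160),("small_latch",133),("big_edge",133)):
    for r in regions_of(tg,p)[:1]:
        m=r["pixels"].astype(np.uint8); c,_=cv2.findContours(m,0,1); c=max(c,key=cv2.contourArea)
        b=cv2.boxPoints(cv2.minAreaRect(c)); mm=np.argwhere(m)[:,::-1].mean(0)
        w=atz(p,np.vstack([b,mm]),z); print(n,tg,r["confidence"],mm.round(1),"\n",np.c_[b,w[:4]].round(1),w[4].round(1))
```

```text
top big_handle 0.92 [204.9 205.8] 
 [[179.4 202.2 561.8 229.9 160. ]
 [228.6 198.4 566.4 139.1 160. ]
 [229.6 210.4 544.3 137.6 160. ]
 [180.3 214.2 539.7 228.  160. ]] [554.  182.8 160. ]
top small_latch 0.8 [410.5 217.7] 
 [[ 401.9  194.5  568.9 -181.8  133. ]
 [ 413.6  193.5  570.2 -204.4  133. ]
 [ 417.6  241.7  479.2 -207.2  133. ]
 [ 405.9  242.7  478.1 -184.9  133. ]] [ 524.6 -195.9  133. ]
top big_edge 0.82 [197.9 168.5] 
 [[115.3 122.6 725.8 367.6 133. ]
 [239.7  85.7 791.1 122.1 133. ]
 [277.9 214.3 537.9  51.7 133. ]
 [153.4 251.2 474.7 285.9 133. ]] [629.  201.8 133. ]
scene big_handle 0.6 [405.6 194. ] 
 [[387.7 193.5 533.8 146.8 160. ]
 [421.8 183.8 529.8 241.8 160. ]
 [425.9 198.3 580.9 218.9 160. ]
 [391.9 208.  583.1 129.  160. ]] [550.2 184.4 160. ]
scene small_latch 0.73 [242.1 235.6] 
 [[ 229.4  222.8  471.1 -209.4  133. ]
 [ 238.2  218.4  463.6 -188.1  133. ]
 [ 252.8  247.6  563.7 -180.8  133. ]
 [ 244.   252.   569.3 -200.5  133. ]] [ 520.9 -193.   133. ]
scene big_edge 0.73 [434.3 230.6] 
 [[353.2 215.2 546.3  54.7 133. ]
 [408.5 148.  339.  329.2 133. ]
 [514.6 235.3 730.9 347.3 133. ]
 [459.3 302.5 830.7 126.5 133. ]] [655.7 195.4 133. ]
```

View zooms.

View pics/tz.png

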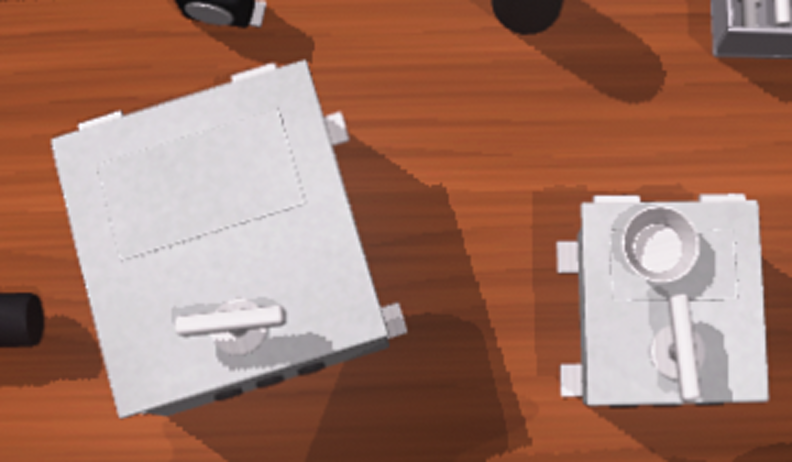

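View pics/sz.png

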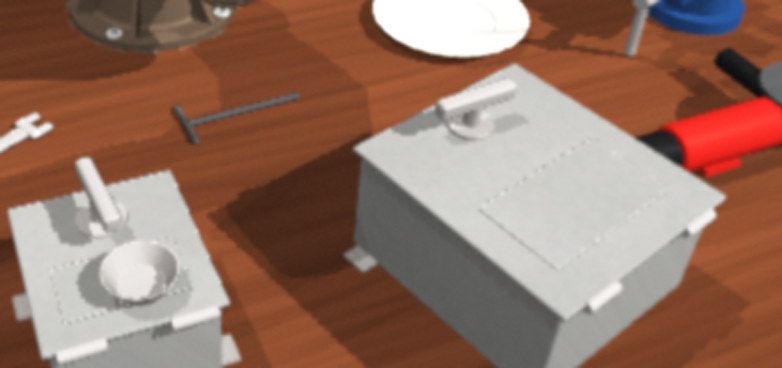

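Run:
```python
from h import *
p=eyes.read_camera("top"); z=lambda a:np.array(a)/2.2+[100,60]
A,B=atz(p,z([(119,417),(386,337)]),132.5); C,D=atz(p,z([(53,140),(307,62)]),126)
print(A,B,C,D,np.linalg.norm(A-B),np.linalg.norm(A-C),np.linalg.norm(B-D))
x=(C+D-A-B)[:2]; x/=np.linalg.norm(x); e=(A+B)/2; y=(A-B)[:2]; y/=np.linalg.norm(y)
print("yaw x",np.arctan2(x[1],x[0]),"from edge",np.arctan2(-y[0],y[1]),"edge",e,"handle pred",e[:2]+45*x)
b=atz(p,z([(173,320),(283,308),(285,325),(175,335)]),168.5)
l=(b[0]+b[3])/2;r=(b[1]+b[2])/2;print("bar",l,r,(l+r)/2,np.linalg.norm(l-r),"yaw",np.arctan2(*(l-r)[1::-1]))
s=eyes.read_camera("scene"); z=lambda a:np.array(a)/2.3+[200,150]
# stereo: triangulate bar top-face ends: scene
bs=atz(s,z([(440,108),(513,86)]),160);print("scene bar centreish",bs,bs.mean(0))
Es=atz(s,z([(356,150),(515,65)]),132.5);print("scene edge",Es,Es.mean(0))
```

```text
[477.8787488  284.79711276 132.5       ] [540.2609501  56.1947964 132.5      ] [725.10274708 352.1242288  126.        ] [788.65385724 123.39193231 126.        ] 236.96108980557682 256.3101556374546 257.4038488293019
yaw x 0.2650422272157796 from edge 0.2663990879261171 edge [509.06984945 170.49595458 132.5       ] handle pred [552.49851426 182.28370553]
bar [548.49909641 228.19944941 168.5       ] [555.18161779 137.02980715 168.5       ] [551.8403571  182.61462828 168.5       ] 91.41422079374439 yaw 1.6439631425820211
scene bar centreish [[548.08526869 147.993674   160.        ]
 [543.15452438 236.34650667 160.        ]] [545.61989654 192.17009033 160.        ]
scene edge [[547.09723647  58.30319702 132.5       ]
 [480.83817122 286.05347402 132.5       ]] [513.96770384 172.17833552 132.5       ]
```

>>> send_rows:
  plan: "0 0 -40 0 95; 0 0 -40 0 95; 40 -21 0 0 95; 40 -21 0 0 95; 40 -21 0 0 95; 40 -21 0 0 95; 40 -21 0 0 95; 40 -21 0 0 95"

```text
t: 1.7
eef_pos: [387.8, -395.2, 297.6]
tcp_rot: [3.141, -0.001, 0.312]
ft_force: [0.9, -0.5, -0.7]
opening: 0.999
```

>>> send_rows:
  plan: "32 -29 0 0 95; 32 -29 0 0 95; 32 -29 0 0 95; 32 -29 0 0 95; 32 -29 0 0 95; 32 -29 0 0 95; 32 -29 0 0 95; 32 -29 0 0 95"

```text
t: 2.5
eef_pos: [566.4, -82.3, 298.7]
tcp_rot: [3.139, -0.003, 0.312]
ft_force: [1.3, -0.3, 0.3]
opening: 0.999
```

>>> send_rows:
  plan: "10 -37 0 0 60; 10 -37 0 0 60; 10 -37 0 0 60; 10 -37 0 0 60; 10 -37 0 0 60; 10 -37 0 0 60; 10 -37 0 0 60; 0 0 0 -0.14 60"

```text
t: 3.3
eef_pos: [553.2, 201.2, 297.7]
tcp_rot: [3.139, -0.004, 0.456]
ft_force: [0.3, -0.9, -0.0]
opening: 0.631
```

>>> send_rows:
  plan: "0 0 0 -0.15 60; 0 0 0 -0.15 60; 0 0 0 -0.15 60; 0 0 0 -0.15 60; 0 0 0 -0.15 60; 0 0 0 -0.15 60; 0 0 0 -0.15 60; 0 0 0 -0.15 60"

```text
t: 4.1
eef_pos: [552.3, 203.7, 297.6]
tcp_rot: [3.137, 0.001, 1.659]
ft_force: [0.5, 0.2, 0.1]
opening: 0.63
```

>>> send_rows:
  plan: "-21 -2 0 0.015 60; 0 0 40 0 60; 0 0 40 0 60; 0 0 25 0 60; 0 0 0 0 60"

```text
t: 4.6
eef_pos: [553.4, 181.9, 191.2]
tcp_rot: [3.133, 0.001, 1.65]
ft_force: [-0.0, 0.9, -0.4]
opening: 0.631
```

Run:
```python
from h import *
p=eyes.read_camera("scene"); c=p["image"][110:290,300:540,::-1]
cv2.imwrite("pics/s1.png",cv2.resize(c,None,fx=3,fy=3,interpolation=2))
p=eyes.read_camera("top"); c=p["image"][60:280,80:340,::-1]
cv2.imwrite("pics/t1.png",cv2.resize(c,None,fx=2.5,fy=2.5,interpolation=2)); print(env.state())
```

```text
{'t': 4.7, 'joints': array([ 0.20534353,  0.44916544,  1.69483098, -0.00225472,  0.98437207,
        0.12747627]), 'qvel': array([ 0.00100879, -0.02472704, -0.02266424,  0.00011711,  0.00569247,
        0.00105428]), 'tau': array([-1.12633710e-01, -5.44688022e+01, -2.27380103e+01,  5.99849434e-02,
       -1.61358635e-01, -1.30288543e-03]), 'eef_pos': array([554.80253241, 182.34651909, 194.34719133]), 'tcp_rot': array([3.12823612e+00, 1.97971894e-04, 1.64989757e+00]), 'ft_force': array([ 0.47771909, -0.94944738,  1.01499634]), 'moment': array([-0.08335715, -0.10430594, -0.04348793]), 'opening': 0.6322329971458688}
```

View pics/s1.png

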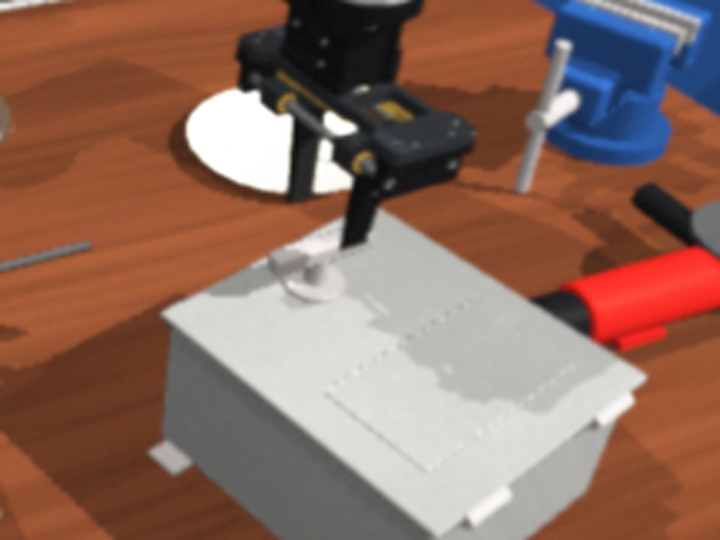

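View pics/t1.png

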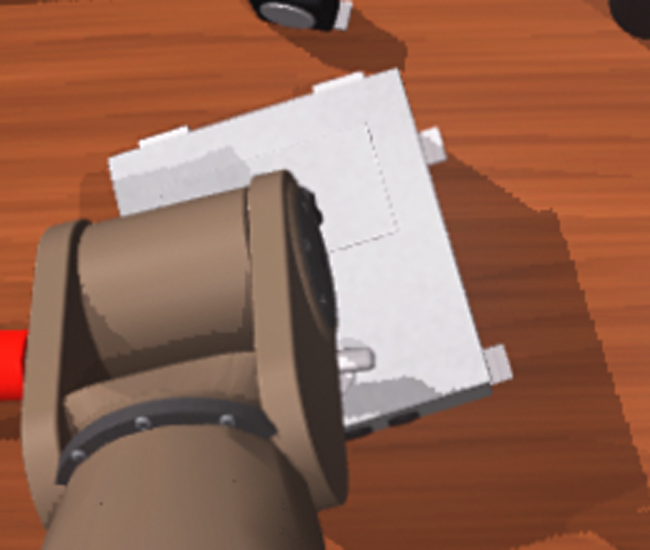

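Run:
```python
from h import *
p=eyes.read_camera("scene")
print((proj(p,[(586,182,194),(523,182,194),(552,183,160),(549,228,160),(555,138,160),(552,183,132)])-[300,110])*3)
```

```text
[[347.01357317 243.44218464]
 [301.49879621 197.05112836]
 [316.48009976 253.62117263]
 [364.28024076 238.66210512]
 [266.9727367  269.10931544]
 [311.30651552 282.13424715]]
```

>>> send_rows:
  plan: "1 -2 20 0 60; 0 0 20 0 60; 0 0 7 0 60; 0 0 0 0 60"

```text
t: 5.15
eef_pos: [557.2, 184.4, 154.3]
tcp_rot: [3.115, -0.002, 1.65]
ft_force: [0.3, 0.0, -0.0]
opening: 0.632
```

>>> send_rows:
  plan: "0 -4 5 0 60; 0 0 3 0 40; 0 0 0 0 40; 0 0 0 0 30; 0 0 0 0 30"

```text
t: 5.65
eef_pos: [554.5, 184.5, 149.4]
tcp_rot: [3.11, -0.002, 1.651]
ft_force: [-0.4, 0.3, -0.0]
opening: 0.355
```

>>> send_rows:
  plan: "0 -2 3 0 24; 0 0 0 0 24; 0 0 0 0 10; 0 0 0 0 10; 0 0 0 0 10"

```text
t: 6.15
eef_pos: [552.4, 184.3, 146.2]
tcp_rot: [3.11, -0.002, 1.65]
ft_force: [1.2, 0.3, 0.4]
opening: 0.181
```

>>> send_rows:
  plan: "0 0 0 0.1 10; 0 0 0.4 0.1 10; 0 0 0.4 0.1 10; 0 0 0.4 0.1 10"

```text
t: 6.55
eef_pos: [552.7, 184.2, 144.6]
tcp_rot: [3.113, -0.014, 1.24]
ft_force: [-1.3, 0.0, -0.1]
opening: 0.177
```

>>> send_rows:
  plan: "0 0 0.4 0.1 10; 0 0 0.4 0.1 10; 0 0 0.4 0.1 10; 0 0 0.4 0.1 10; 0 0 0.4 0.1 10; 0 0 0.4 0.1 10"

```text
t: 7.15
eef_pos: [553.3, 183.7, 142.2]
tcp_rot: [3.124, -0.027, 0.618]
ft_force: [-0.5, -0.8, -0.7]
opening: 0.18
```

Need about 0.35 more to the stop (0.265).

>>> send_rows:
  plan: "0 0 0.3 0.1 10; 0 0 0.3 0.1 10; 0 0 0.3 0.1 10; 0 0 0 0.04 10"

```text
t: 7.55
eef_pos: [553.5, 183.1, 140.9]
tcp_rot: [3.133, -0.032, 0.264]
ft_force: [0.6, -0.4, -1.5]
opening: 0.177
```

Run:
```python
from h import *
s=env.state();print(s["moment"],s["ft_force"],s["tcp_rot"])
```

```text
[-0.14374093 -0.03832609  0.23375571] [ 0.64263947 -0.37117761 -1.53213896] [ 3.13286804 -0.03154951  0.26408958]
```

Moment is still just friction (about 0.23 N m), so nudge further until the stop is felt.

>>> send_rows:
  plan: "0 0 0 0.03 10; 0 0 0 0.03 10"

```text
t: 7.75
eef_pos: [553.5, 183.0, 140.6]
tcp_rot: [3.134, -0.032, 0.202]
ft_force: [-0.1, 0.1, -1.8]
opening: 0.182
```

Run:
```python
from h import *
s=env.state();print(s["moment"],s["ft_force"],s["tcp_rot"],s["opening"])
```

```text
[-0.2859138  -0.00836154  0.21402183] [-0.14100938  0.05170285 -1.79381163] [ 3.1340961  -0.03176912  0.20223308] 0.1822205716792621
```

>>> send_rows:
  plan: "0 0 0 0.04 10; 0 0 0 0.03 10; 0 0 0 0 10"

```text
t: 8.05
eef_pos: [553.4, 182.9, 140.6]
tcp_rot: [3.135, -0.032, 0.134]
ft_force: [-0.2, 0.1, -0.4]
opening: 0.188
```

Run:
```python
from h import *
s=env.state();print(s["moment"],s["ft_force"],s["tcp_rot"],s["opening"])
p=eyes.read_camera("scene"); c=p["image"][110:290,300:540,::-1]
cv2.imwrite("pics/s2.png",cv2.resize(c,None,fx=3,fy=3,interpolation=2))
```

```text
[-0.01613866  0.13059983  0.91999931] [-0.24126737  0.06616378 -0.40847493] [ 3.13475226 -0.03217428  0.13368551] 0.18801212850146232
```

View pics/s2.png

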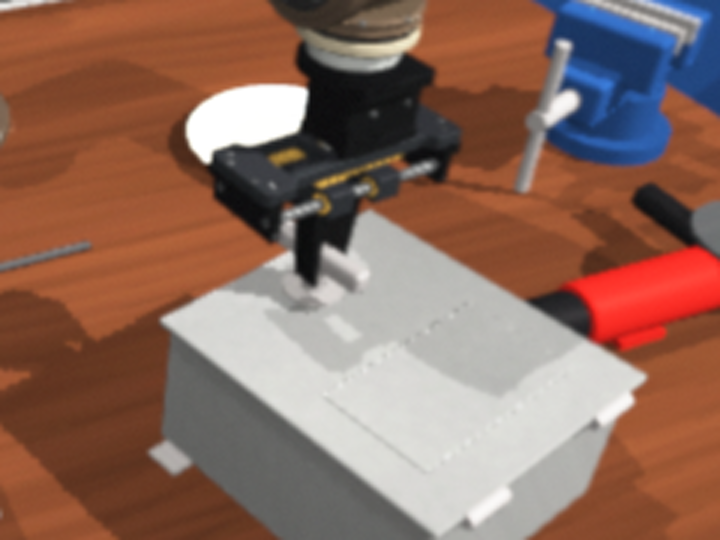

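The moment has risen to 0.92 N m and the jaws are being wedged open, so the handle is on its stop. Next: let go and lift.

>>> send_rows:
  plan: "0 0 0 0 60; 0 0 0 0 60; 0 0 0 0 60; 0 0 0 0 60; 0 0 -30 0 60; 0 0 -40 0 60; 0 0 -40 0 60; 0 0 -40 0 60"

```text
t: 8.9
eef_pos: [547.0, 182.6, 289.8]
tcp_rot: [3.135, -0.021, 0.133]
ft_force: [-0.0, 0.1, -0.5]
opening: 0.631
```

>>> send_rows:
  plan: "-40 0 0 0 60; -40 0 0 0 60; -40 0 -20 0 60; 0 40 0 0 60; 0 40 0 0 60; 0 40 0 0 60; 0 40 0 0 60; 0 0 0 0 60"

```text
t: 9.7
eef_pos: [446.1, 4.3, 315.3]
tcp_rot: [3.136, -0.038, 0.137]
ft_force: [-0.8, -0.6, 0.2]
opening: 0.635
```

Run:
```python
from h import *
p=eyes.read_camera("top"); c=p["image"][60:270,100:460,::-1]
cv2.imwrite("pics/t3.png",cv2.resize(c,None,fx=2.2,fy=2.2,interpolation=2))
s=eyes.read_camera("scene"); c=s["image"][150:310,200:540,::-1]
cv2.imwrite("pics/s3.png",cv2.resize(c,None,fx=2.3,fy=2.3,interpolation=2))
```

```text
(no output)
```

View pics/t3.png

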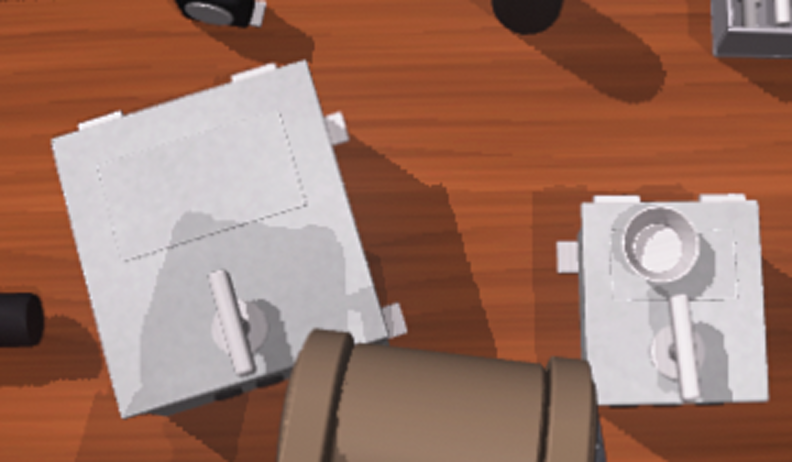

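View pics/s3.png

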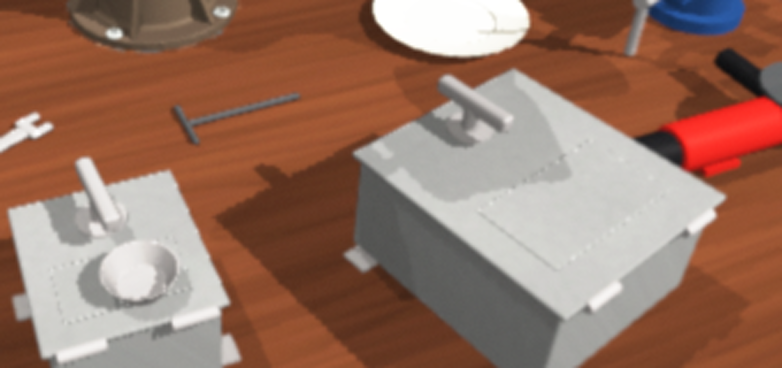

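Run:
```python
from h import *
p=eyes.read_camera("top"); z=lambda a:np.array(a)/2.2+[100,60]
a,b=atz(p,z([(218,271),(245,373)]),162.5); print(a,b,np.linalg.norm(a-b),np.arctan2(*(a-b)[1::-1]))
s=env.state();print(s["ft_force"],abs(s["qvel"]).max(),s["t"]); job_done()
```

```text
[595.54879625 193.01974415 162.5       ] [510.18720895 170.45642896 162.5       ] 88.29328274972215 0.2584161607548948
[ 0.69521887  0.57368404 -0.19920365] 0.02669222119637706 9.85
the job is handed in; nothing more can be done
```

I turned the larger enclosure's T-handle clockwise to its stop, released it, moved the arm clear and handed the job in at about 9.9 s of the 32 s allowed. No verdict is reported, so success rests on the checks below.

- **Turn:** the arm gripped the bar at its stem and turned it until the wrist moment rose from about 0.2 to 0.9 N m and the jaws were being wedged slightly open.
- **Handle angle:** the last top picture puts the bar at yaw 0.258 rad. The hinge direction measures 0.265 rad, so the bar points at the hinge edge, at the stop to within measuring error.
- **Door height:** I did not measure the door edge directly. It looks lower in the scene picture, and its height follows the handle's turn.
- **Smaller enclosure:** its handle and the bowl on its door look unchanged in the last pictures.
- **Arm at hand-in:** it was clear of everything, with under 1 N on the wrist.

While gripping, the tool had a tilt of about 0.03 rad that I could not correct with the available moves; it had no visible effect. No check failed or disagreed.

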